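# Hang the slotted panel on the drip stand

## Task

Two metal test panels stand in the white draining rack; take the one with the slot that is open at its edge (not the one with the closed round hole) and hang it on the headed pin of the drip stand: the slot has to slide sideways over the pin, behind the head, until the notch in the middle drops onto the pin. Leave the panel hanging freely, upright and still; leave the other panel in the rack and do not disturb the small beaker, the dropper bottle and the clear bottle.

Things in the scene. Friction and masses are not known exactly. Their poses are not given: they have to be found in the camera images.
- panel_slot: The loose panel to hang, 0.18 to 0.33 kg, aluminium, standing upright. Origin: centre of its underside; z up, x across its thickness, y along its width. Slab 80 wide (y), 10 thick (x), z 0 to 50 mm; above it a plate 80 wide, 6 thick, z 50 to 96 mm, with the slot; neck 40 wide, 6 thick, up to the grip block. Centre of mass near z = 56 mm, so it hangs upright from the notch.
- panel_grip (a point): Middle of the slotted panel's grey plastic grip block, 128 mm above its underside. The block is 40 wide (y), 14 thick (x), z 116 to 140 mm; its top is the panel's top. Take it across its 14 mm, from above.
- slot_mouth (a point): Middle of the slot's open end, on the slotted panel's -y edge (y = -40, z = 71 mm). The slot goes through the 6 mm plate, is 14 mm high (z 64 to 78 mm) and runs level from here to y = +8 mm. From it a notch 13 mm wide (y -6.5 to +6.5 mm) rises to z = 90 mm.
- slot_seat (a point): Point of the slotted panel, 85 mm above its underside at the middle of its width and thickness: the pin's centre lies here when the notch rests on the pin, 14 mm above the level of the slot's middle.
- panel_hole: The other loose panel: same outline, slab and grip block, but with a closed round 14 mm hole in place of the slot; it cannot pass over the pin's head. Origin: centre of its underside; axes as the slotted panel. Stays in the rack.
- rack: White draining rack, fixed. Origin: centre of its underside; foot 180 (x) by 110 (y) by 10 mm. Two places at x = -40 and +40 mm: pockets 13 mm wide (x), 86 mm long (y), ribs up to z = 40 mm. The panels stand in them on the foot at z = 10 mm, axes nearly parallel to the rack's; either panel may be in either place. Lifting a panel straight up by 40 mm frees it.
- stand: Drip stand, fixed; white tray foot 130 x 120 x 14 mm. Origin: on the worktop under the middle of the pin; z up. The pin is rigid, level, 10 mm in diameter, along the stand's x at y = 0. It is free from x = +10 mm (a 22 mm collar) to x = -10 mm, where its 24 mm, 6 mm thick head begins, towards the robot. Its height varies from case to case and IS NOT REPORTED: see sleeve_top.
- sleeve_top (a point): Top of the stand's dark square sleeve (28 mm; stand x +14 to +42 mm), 95 mm above the worktop. A 20 mm square bar slides in it and carries the pin; bar top 10 mm above the pin's centre. It is clamped rigidly so that the pin's centre lies anywhere from 115 to 175 mm above the worktop: find it by touch, e.g. lower the panel's underside or the shut fingers on the pin, or by sight.
- small_beaker: Bystander: small clear beaker with dark content, 60 mm wide, 81 mm high; origin at the centre of its underside. Leave alone.
- dropper: Bystander: dropper bottle, 30 mm wide, 86 mm high; origin at the centre of its underside. Leave alone.
- clear_bottle: Bystander: slim clear bottle with a white cap, 45 mm wide, 176 mm high; origin at the centre of its underside. Leave alone.
Mind the look-alikes: they are no part of the job. Leave any blue or brown look-alike of the panel_slot alone.

How it is judged:
By the outcome, as a careful person would: the job done as asked, in the order asked, and still so for the second after the job is handed in, with the robot touching nothing.
It also fails if it takes over 42 s, if anything falls off the work surface, if the arm or the gripper's body presses on something with over 40 N, if the wrist force passes 120 N, or if a joint passes its speed limit or range.

## Robot

A 6-joint arm with a two-finger parallel gripper is mounted at the origin on the work surface; the furniture and walls round the work are solid. World frame = base frame: x ahead of the robot, y to its left, z up, the work surface at z = 0. Lengths are in m, angles in degrees, forces in N, time in s.
With the tool pointing down it reaches from about 0.375 to 0.825 m from the base axis. Payload 5.5 kg.
Tool frame: the origin (TCP) lies between the finger pads; the fingertips stand 8 mm ahead of it and the grasp point (between the pads) lies 11 mm behind it; z points along the fingers, y is the line along which they close (so a half turn about z gives the same grasp; the last joint's range is limited). The gripper opens to 85 mm and grips with 20 to 120 N. Pads are 22 mm wide; open, the fingers measure 114 mm over their backs; the gripper's body (76 mm by 85 mm) begins 54 mm behind the grasp point. The pads swing forward as they close: fully open they stand 13 mm farther back than shut.
Start: joints at [71.62, 17.962, -2.699, 69.339, 0, 90], TCP at [0.189, 0.569, 0.239] pointing down, gripper open.
Joint ranges: [-152.73, 152.73], [-39.44, 99.34], [-58.76, 71.6], [-118.89, 123.64], [-81.53, 83.1], [-180, 180]. Speed limits (degrees/s): [136.94, 136.94, 172.46, 180, 180, 180].

## Interface

Orientations are given as [roll, pitch, yaw] about the fixed x, y, z axes, in that order (R = Rz(yaw) Ry(pitch) Rx(roll)).
In Python, from station import env gives the robot as it stands.
- The arm moves only by the shell command python3 -m crank 'ROWS' [FORCE]. ROWS is JSON, a list that holds one entry, the list of rows, each a list of 5 numbers: the shift along the tool's x, y, z in m, then the turn about the tool's z in degrees, then the finger opening in m, from 0 to 0.0854. A call has 1 to 20 rows; each row shifts and turns the commanded pose from where the row before left it, along the tool's axes as they then stand; what a row does not reach is not made up. A row lasts 1/8 s, in which the tool goes at most 62.5 mm and 10.7 degrees, less where a joint would pass 70% of its speed; a pose out of reach is approached as far as the arm can. A call with a gripper value outside its range is refused whole. The fingers move at their own pace and stop on an object; FORCE is the grip in N (left out, the last holds). Time passes only in rows, so rows that do not move let the fingers close. It gives the time, the measured TCP pose, the force, the opening and the grip force at its end, in the units of the state.
- env.state(): the state, without advancing time (a new reading comes with each control period).
- env.read_camera(name): name is "scene" or "top"; returns a dict with "pixels" (400x640x3 uint8, blue, green, red), "z_map" (400x640 float32, m along the optical axis (not along the pixel's ray), 0 where there is no reading), "camera_matrix" (3x3 intrinsics, pixels), "R" (3x3) and "t" (3): a world point X has camera coordinates R X + t. Camera axes: x right, y down, z forward; pixel columns grow to the right and rows downward; lengths in m; the calibration is good to about 2 mm. A picture is of the moment at which its call begins.
- env.hand_in(): hands the job in; it is judged then, once.
The state is a dict: "time_s": time; "joint_pos": joint angles; "dq": joint speeds; "joint_efforts": joint torques, N m; "tool_pos": TCP position; "tool_rot": TCP orientation; "wrist_force": force on the tool from outside, world axes, zero at the start; "ft_torque": the same for the moment, N m; "opening": finger opening in m; "grasp_force": force on a finger pad.
Only numpy, scipy, OpenCV 4.12 (cv2) and the standard library are available. Lean on these libraries where they do the work, as an engineer would, in place of code of your own. Each camera call takes 0.05 s, during which the arm holds its last target. There are 200 camera calls.

## Working session

There is one attempt and no reset: what is moved stays moved. The work goes in short steps, Python scripts to look and compute and a shell command to move; the robot and the scene stay as the last step left them, time stands still between calls to the robot, and variables do not carry over. Pictures are saved under pics/ and viewed, at most 10 in all, crops included, and the job is handed in when it is done.

```bash
mkdir -p pics; ls
python3 - <<'E'
from station import env
import cv2,numpy as np
s=env.state();print({k:np.round(v,3).tolist() for k,v in s.items()})
for n in("scene","top"):
    c=env.read_camera(n);cv2.imwrite(f"pics/{n}0.png",c["pixels"]);np.savez(f"pics/{n}0.npz",**c)
    print(n,c["camera_matrix"].tolist(),np.round(-c["R"].T@c["t"],3),np.round(c["R"],3).tolist(),(c["z_map"]>0).mean())
E
```

```text
pics
{'time_s': 0.0, 'joint_pos': [71.621, 18.003, -2.755, 69.34, 0.001, 90.002], 'dq': [0.011, -0.091, 0.009, 0.008, 0.079, -0.028], 'joint_efforts': [-0.001, -53.959, 33.975, 0.019, 0.0, -0.0], 'tool_pos': [0.189, 0.569, 0.238], 'tool_rot': [-179.903, -0.001, 161.618], 'wrist_force': [-0.356, -0.098, 0.61], 'ft_torque': [-0.022, -0.028, -0.024], 'grasp_force': 0.0, 'opening': 0.086}
scene [[395.8912004683876, 0.0, 320.67341614737387], [0.0, 395.8912004683876, 198.93117490672063], [0.0, 0.0, 1.0]] [-0.063  0.436  0.743] [[-0.448, -0.894, 0.004], [-0.628, 0.311, -0.714], [0.637, -0.322, -0.701]] 0.995984375
top [[484.592180380099, 0.0, 321.49580600143105], [0.0, 484.592180380099, 205.90987831231422], [0.0, 0.0, 1.0]] [0.345 0.072 1.23 ] [[-0.025, -0.996, -0.085], [-0.991, 0.036, -0.129], [0.132, 0.081, -0.988]] 0.996015625
```

View pics/scene0.png

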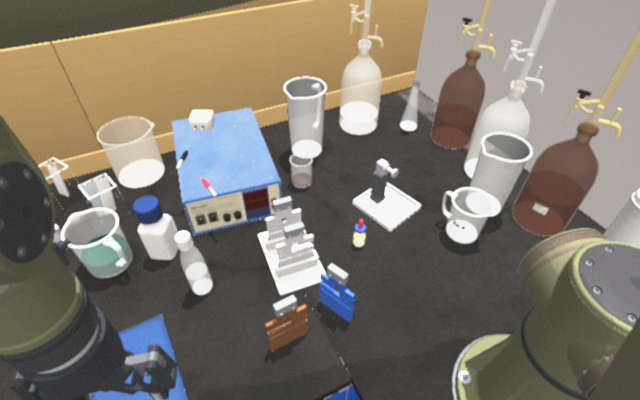

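View pics/top0.png

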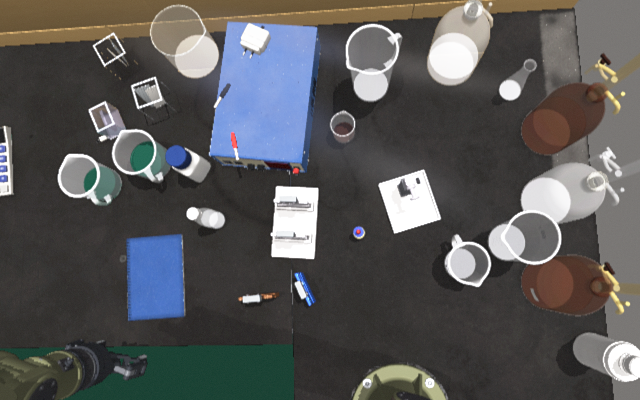

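The scene view shows the white rack at about (290,250) holding two grey panels, at (285,215) and (297,250). The drip stand is at (387,195), with the brown look-alike at (287,325) and the blue one at (337,292). In the top view the rack is at (295,222), with grip blocks at (293,203) and (293,237), and the stand is at (410,200). Next I enlarge the rack and stand.

```bash
cat > h.py <<'E'
import numpy as np,cv2
def load(n): return dict(np.load(f"pics/{n}.npz"))
def pts(c):  # world point per pixel from z_map
    K=c["camera_matrix"];v,u=np.mgrid[:400,:640];z=c["z_map"]
    P=np.stack([(u-K[0,2])/K[0,0]*z,(v-K[1,2])/K[1,1]*z,z],-1)
    return (P-c["t"])@c["R"]
def ray(c,u,v,z):
    K=c["camera_matrix"];d=np.array([(u-K[0,2])/K[0,0],(v-K[1,2])/K[1,1],1])@c["R"];o=-c["R"].T@c["t"]
    return o+d*(z-o[2])/d[2]
def proj(c,X):
    p=c["camera_matrix"]@(c["R"]@np.array(X)+c["t"]);return p[:2]/p[2]
E
python3 - <<'E'
from h import *
a=load("scene0");b=load("top0")
A=cv2.resize(a["pixels"][190:295,250:350],None,fx=4,fy=4,interpolation=cv2.INTER_CUBIC)[:420]
B=cv2.resize(a["pixels"][150:240,345:430],None,fx=4.6,fy=4.6,interpolation=cv2.INTER_CUBIC)
B=cv2.copyMakeBorder(B,0,420-B.shape[0],0,0,0)[:,:395]
cv2.imwrite("pics/crop1.png",np.hstack([A,B]))
T=cv2.resize(b["pixels"][165:265,265:445],None,fx=4.4,fy=4.4,interpolation=cv2.INTER_CUBIC);cv2.imwrite("pics/crop2.png",T)
P=pts(b);w=b["pixels"].min(2)>190
for nm,(u0,u1,v0,v1),(z0,z1) in [("rackfoot",(265,325,180,265),(0.0,.02)),("rackribs",(265,325,180,265),(.03,.05)),("tray",(370,445,165,240),(0.005,.022)),("rackhi",(265,325,180,265),(.138,.165)),("standhi",(385,430,165,215),(.1,.2))]:
    m=np.zeros((400,640),bool);m[v0:v1,u0:u1]=1
    m&=(P[...,2]>z0)&(P[...,2]<z1)
    if nm in("rackfoot","tray"): m&=b["pixels"].min(2)>130
    n,l,s,ce=cv2.connectedComponentsWithStats(m.astype(np.uint8))
    for i in range(1,n):
        if s[i,4]<8: continue
        q=P[l==i]; r=cv2.minAreaRect((q[:,:2]*1000).astype(np.float32)); print(nm,s[i].tolist(),np.round(np.median(q,0),3),np.round(q[:,2].max(),3),np.round(r[0],1),np.round(r[1],1),round(r[2],1))
E
```

```text
rackfoot [270, 186, 49, 73, 2169] [0.467 0.238 0.01 ] 0.02 [471.1 246.4] [118.  183.6] 85.2
rackribs [275, 201, 39, 10, 157] [0.503 0.234 0.04 ] 0.05 [509.  239.9] [96.8 21.7] 86.2
rackribs [273, 232, 39, 11, 154] [0.425 0.233 0.04 ] 0.048 [431.  245.7] [95.1 23.7] 85.2
tray [379, 170, 62, 63, 1051] [ 0.506 -0.041  0.008] 0.022 [513.3 -48.4] [130.1 122.7] 15.6
tray [414, 183, 6, 7, 17] [ 0.547 -0.07   0.007] 0.011 [549.5 -69. ] [12.4 14.9] 85.1
tray [414, 197, 9, 7, 21] [ 0.512 -0.071  0.006] 0.009 [511.6 -70.7] [16.2 17.1] 17.7
tray [417, 205, 5, 6, 16] [ 0.495 -0.072  0.007] 0.009 [495.3 -72.4] [10.1 12.7] 87.9
rackhi [279, 195, 18, 8, 123] [0.51  0.239 0.15 ] 0.156 [510.  238.6] [39.9 14.8] 88.8
rackhi [276, 230, 19, 7, 121] [0.431 0.245 0.15 ] 0.156 [430.7 246.3] [40.6 13.7] 88.0
standhi [403, 175, 17, 25, 197] [ 0.532 -0.043  0.128] 0.136 [528.  -42.8] [54.5 22.7] 17.4
```

View pics/crop1.png

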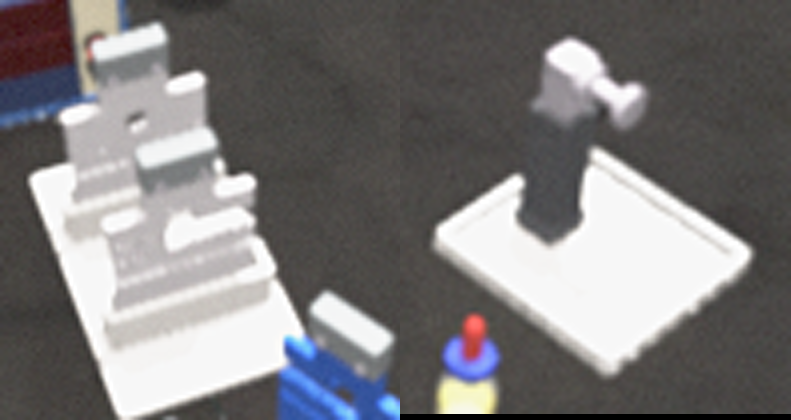

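View pics/crop2.png

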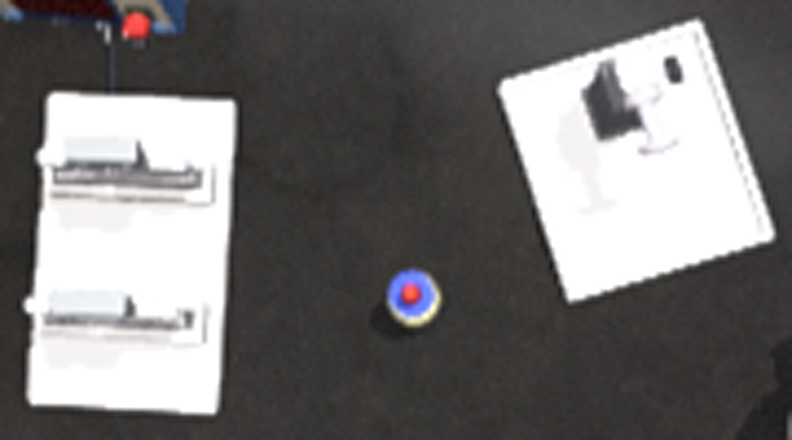

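The crop settles which panel is which. The front panel, scene (297,250), has a white slot running out to its right-hand (-y) edge, so it is the one to take. The rear panel at (285,215) has the closed round hole at about (284,220). The blue (337,292) and brown (287,325) look-alikes stand outside the rack. On the stand, the pin's head at about scene (395,172) points towards the robot. Next I refine the poses.

Run:
```python
from h import *
for n in("scene0","top0"):
    c=load(n);P=pts(c);P0=P.reshape(-1,3)
    # grip blocks
    for x0,y0 in((.431,.246),(.510,.239)):
        q=P0[(abs(P0[:,2]-.150)<.004)&(np.hypot(P0[:,0]-x0,P0[:,1]-y0)<.03)]
        if len(q)>8:
            r=cv2.minAreaRect((q[:,:2]*1000).astype(np.float32));print(n,"grip",np.round(r[0],1),np.round(r[1],1),round(r[2],1),len(q),np.round(np.median(q[:,2]),4))
    # plates' line yaw: points z .05-.105 near panel
    q=P0[(P0[:,2]>.065)&(P0[:,2]<.1)&(abs(P0[:,0]-.431)<.02)&(abs(P0[:,1]-.246)<.05)]
    if len(q)>15:
        k=np.polyfit(q[:,1],q[:,0],1);print(n,"plate yaw",-np.degrees(np.arctan(k[0])),np.polyval(k,.246),len(q),q[:,1].min(),q[:,1].max())
    # stand
    q=P0[(P0[:,2]>.1)&(P0[:,2]<.2)&(np.hypot(P0[:,0]-.528,P0[:,1]+.043)<.05)]
    r=cv2.minAreaRect((q[:,:2]*1000).astype(np.float32));print(n,"stand",np.round(r[0],1),np.round(r[1],1),round(r[2],1))
    th=np.radians(16.5);l=(q[:,:2]-[.5175,-.046])@np.array([[np.cos(th),-np.sin(th)],[np.sin(th),np.cos(th)]])*1000
    for a in range(-24,46,4):
        m=(l[:,0]>=a)&(l[:,0]<a+4)
        if m.sum(): print(a,m.sum(),"y",np.round([l[m,1].min(),np.median(l[m,1]),l[m,1].max()],1),"z",np.round(np.percentile(q[m,2],[0,50,90,100]),4))
    # tray edges
    m=((P[...,2]>.002)&(P[...,2]<.03)&(c["pixels"].min(2)>150)&(np.hypot(P[...,0]-.513,P[...,1]+.048)<.1))
    r=cv2.minAreaRect((P[m][:,:2]*1000).astype(np.float32));print(n,"tray",np.round(r[0],1),np.round(r[1],1),round(r[2],1))
    for nm,x,y,R in(("dropper",.43,.11,.05),("beaker",.67,.13,.06),("bottle",.46,.42,.06)):
        q=P0[(P0[:,2]>.05)&(P0[:,2]<.3)&(np.hypot(P0[:,0]-x,P0[:,1]-y)<R)]
        if len(q):print(n,nm,np.round(np.median(q,0),3),q[:,2].max())
```

```text
scene0 grip [430.5 246.5] [39.9 15.7] 85.2 123 0.15
scene0 grip [510.9 239.2] [39.3 16.9] 88.1 109 0.1501
scene0 plate yaw -3.479105558899472 0.4292839641774835 325 0.20764692147954736 0.28709280616175564
scene0 stand [528.2 -42.2] [55.7 23.6] 14.3
-20 2 y [5.1 7.4 9.6] z [0.1245 0.1258 0.1269 0.1272]
-16 36 y [-10.2   1.1  12.7] z [0.1105 0.1219 0.1305 0.1324]
-12 9 y [-7.2  7.8  9.1] z [0.1145 0.1293 0.1314 0.1318]
-8 5 y [2.2 4.1 7. ] z [0.1208 0.125  0.126  0.1266]
-4 4 y [-2.2  1.9  3.8] z [0.1201 0.1247 0.1258 0.126 ]
0 6 y [-1.8  0.1  4.2] z [0.1187 0.123  0.1249 0.125 ]
4 8 y [-2.5  2.4  5.5] z [0.1196 0.1233 0.1255 0.1261]
8 22 y [-9.7  3.8  9.5] z [0.112  0.1229 0.1278 0.1318]
12 15 y [-5.4  5.4 11.4] z [0.1176 0.1278 0.1316 0.1322]
16 24 y [-8.8  5.1  9.9] z [0.1001 0.1234 0.1317 0.1326]
20 22 y [-9.   8.6 10.5] z [0.1001 0.1212 0.131  0.1315]
24 21 y [-9.2  7.8 11.8] z [0.1004 0.1224 0.1314 0.1317]
28 22 y [-9.4  8.2 10. ] z [0.1006 0.1235 0.1305 0.1314]
32 20 y [-12.    4.8  10.1] z [0.1014 0.1283 0.1309 0.1317]
36 10 y [-6.9  7.2  9.3] z [0.1006 0.1189 0.1285 0.1302]
sc
[... 807 characters left out ...]
 3.7] z [0.1204 0.1253 0.1265 0.1265]
8 15 y [-8.9  0.6  9.4] z [0.1139 0.1263 0.1293 0.1307]
12 17 y [-9.7 -0.1 10.6] z [0.1212 0.1298 0.1307 0.1361]
16 20 y [-9.5  1.9 11.6] z [0.1003 0.1282 0.1314 0.1323]
20 17 y [-10.4   1.5   9.6] z [0.1058 0.1284 0.1321 0.1344]
24 15 y [-9.8 -0.2  9.2] z [0.1211 0.1284 0.1299 0.1304]
28 19 y [-10.6   0.8   9.3] z [0.1041 0.1291 0.1316 0.1333]
32 19 y [-9.7  2.7  9. ] z [0.1042 0.1302 0.1319 0.1326]
36 9 y [-10.8  -1.6   9.1] z [0.1116 0.1286 0.1306 0.1319]
top0 tray [513.6 -48.4] [133.7 123. ] 15.5
top0 dropper [0.436 0.082 0.062] 0.09006634188588204
top0 beaker [0.7   0.121 0.07 ] 0.08520802151105639
top0 bottle [0.478 0.439 0.125] 0.18168901204404278
```

Both cameras agree on the main figures:
- **Grip:** at (0.4306, 0.2465), top at 0.150, which is 10 + 140 mm as it should be. Yaw is about -3.5°.
- **Stand:** origin about (0.5175, -0.046), yaw about 16°.
- **Pin:** its top is at 0.1255 and the bar's top at 0.131, so the pin's centre is about 0.121, inside the 0.115 to 0.175 range.

Moving above the panel now.

```bash
python3 -m crank '[[[0,0,0,10.7,0.05],[0,0,0,10.7,0.05],[0,0,0,10.7,0.05],[0,0,0,10.7,0.05],[0,0,0,10.7,0.05],[0,0,0,10.7,0.05],[0,0,0,10.7,0.05],[-0.0385,0.0325,0,0,0.05],[-0.0385,0.0325,0,0,0.05],[-0.0385,0.0325,0,0,0.05],[-0.0385,0.0325,0,0,0.05],[-0.0385,0.0325,0,0,0.05],[-0.0385,0.0325,0,0,0.05],[-0.0385,0.0325,0,0,0.05],[-0.0385,0.0325,0,0,0.05],[0,0,0,0,0.05]]]' 60
cat > go.py <<'E'
import sys,numpy as np
from station import env
from scipy.spatial.transform import Rotation as R
s=env.state();p=np.array(s["tool_pos"]);M=R.from_euler("xyz",s["tool_rot"],degrees=True)
t=np.array([float(v) for v in sys.argv[1:4]])
print("t",round(s["time_s"],2),"pos",np.round(p,4),"rot",np.round(s["tool_rot"],2),"F",np.round(s["wrist_force"],2),"M",np.round(s["ft_torque"],3),"op",round(s["opening"],4),"gf",round(s["grasp_force"],1))
yaw=float(sys.argv[4])
print("tool shift",np.round(M.inv().apply(t-p),4),"turn",round((s["tool_rot"][2]-yaw+180)%360-180,2))
E
python3 go.py 0.4306 0.2465 0.127 86.5
```

```text
time_s: 2.1
tool_pos: [0.4325, 0.2445, 0.2389]
tool_rot: [-180.0, 0.0, 86.4]
wrist_force: [-0.2, 0.4, -0.0]
opening: 0.0499
grasp_force: 0.0
t 2.1 pos [0.4325 0.2445 0.2389] rot [-1.7999e+02  5.0000e-02  8.6430e+01] F [-0.19  0.36 -0.04] M [0.061 0.055 0.023] op 0.0499 gf 0.0
tool shift [ 0.0019 -0.002   0.1119] turn -0.07
```

```bash
python3 -m crank '[[[0.002,-0.002,0.03,0,0.05],[0,0,0.035,0,0.05],[0,0,0.03,0,0.05],[0,0,0.017,0,0.05],[0,0,0,0,0.05],[0,0,0,0,0.012],[0,0,0,0,0.012],[0,0,0,0,0.012],[0,0,0,0,0.012],[0,0,0,0,0.012],[0,0,0,0,0.012]]]' 60; python3 go.py 0.4306 0.2465 0.127 86.5
```

```text
time_s: 3.48
tool_pos: [0.4301, 0.2498, 0.1284]
tool_rot: [179.9, -0.1, 86.7]
wrist_force: [-0.0, -0.1, 6.1]
opening: 0.0133
grasp_force: 55.2
t 3.48 pos [0.4301 0.2498 0.1284] rot [ 1.799e+02 -1.000e-01  8.672e+01] F [-0.02 -0.1   6.1 ] M [ 0.125  0.158 -0.013] op 0.0133 gf 55.2
tool shift [-0.0032  0.0007  0.0014] turn 0.22
```

```bash
python3 -m crank '[[[0,0,-0.005,0,0.012],[0,0,-0.01,0,0.012],[0,0,-0.015,0,0.012],[0,0,-0.015,0,0.012],[0,0,-0.02,0,0.012],[0,0,-0.025,0,0.012],[0,0,-0.02,0,0.012],[0,0,0,0,0.012],[0,0,0,0,0.012]]]' 80
python3 - <<'E'
from station import env
import cv2,numpy as np
from h import *
for n in("scene","top"):
    c=env.read_camera(n);np.savez(f"pics/{n}1.npz",**c)
a=load("scene1")
cv2.imwrite("pics/s1.png",cv2.resize(a["pixels"][130:310,230:430],None,fx=3,fy=3,interpolation=cv2.INTER_CUBIC))
E
python3 go.py 0.4996 0.0165 0.24 106.5
```

```text
time_s: 4.6
tool_pos: [0.4288, 0.249, 0.2369]
tool_rot: [-180.0, 0.0, 86.7]
wrist_force: [0.2, -0.1, -3.5]
opening: 0.0134
grasp_force: 54.5
t 4.7 pos [0.4286 0.2488 0.2364] rot [-1.7991e+02  5.0000e-02  8.6720e+01] F [ 0.07  0.01 -2.16] M [ 0.     0.035 -0.033] op 0.0135 gf 54.5
tool shift [-0.2278  0.0842 -0.0036] turn -19.78
```

View pics/s1.png

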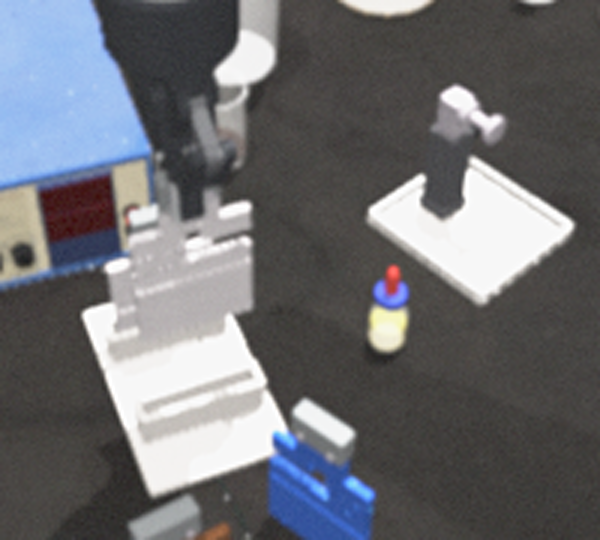

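The picture shows the slotted panel held upright above the empty front place, at about (195,275) in the crop. The hole panel is still in the rack behind it. Next I measure where the panel sits in the hand.

Run:
```python
from h import *
c=load("scene1");P0=pts(c).reshape(-1,3)
d=P0-[.4287,.2489,.2367]
q=d[(abs(d[:,0])<.012)&(abs(d[:,1])<.06)&(d[:,2]>-.15)&(d[:,2]<-.03)]
print(len(q),np.round(np.percentile(q,[0,2,50,98,100],axis=0),4).tolist())
s=q[(q[:,2]<-.07)&(q[:,2]>-.114)]   # slab front face, 5 mm ahead of centre plane
A=np.c_[s[:,1],s[:,2],np.ones(len(s))];k=np.linalg.lstsq(A,s[:,0],rcond=None)[0]
print("slab face yaw",-np.degrees(np.arctan(k[0])),"lean",np.degrees(np.arctan(k[1])),"centre plane x at slot",k@[0,-.046,1]+.005, "y range",np.percentile(s[:,1],[0,1,99,100]).round(4))
for y in np.arange(-.04,.045,.01):
    m=abs(q[:,1]-y)<.005;print(round(y,3),"bottom",np.round(np.sort(q[m,2])[:4],4))
for z in np.arange(-.12,-.03,.01):
    m=abs(q[:,2]-z)<.005;print(round(z,3),"y",np.round(np.sort(q[m,1])[[0,1,-2,-1]],4))
```

```text
1111 [[-0.0081, -0.0432, -0.1181], [-0.0062, -0.0413, -0.1146], [-0.0025, 0.0009, -0.0727], [0.0028, 0.0363, -0.0319], [0.0091, 0.0374, -0.0301]]
slab face yaw -3.855417851987965 lean -0.06287756335447657 centre plane x at slot 0.0017704721011529935 y range [-0.0426 -0.0419  0.0367  0.0372]
-0.04 bottom [-0.1181 -0.1179 -0.1143 -0.1143]
-0.03 bottom [-0.1159 -0.1154 -0.1137 -0.1136]
-0.02 bottom [-0.1157 -0.1142 -0.114  -0.1129]
-0.01 bottom [-0.1154 -0.1153 -0.1138 -0.1135]
0.0 bottom [-0.1167 -0.1161 -0.1146 -0.1142]
0.01 bottom [-0.1179 -0.1166 -0.1154 -0.1141]
0.02 bottom [-0.118  -0.1164 -0.1151 -0.1149]
0.03 bottom [-0.1172 -0.1163 -0.1157 -0.1155]
0.04 bottom [-0.1176 -0.1153 -0.1139 -0.1115]
-0.12 y [-0.0422 -0.0354  0.0358  0.0363]
-0.11 y [-0.042  -0.0419  0.0364  0.0365]
-0.1 y [-0.0425 -0.0419  0.0368  0.0368]
-0.09 y [-0.0421 -0.0421  0.0367  0.0368]
-0.08 y [-0.0426 -0.0423  0.0366  0.0368]
-0.07 y [-0.0432 -0.042   0.0365  0.0372]
-0.06 y [-0.0414 -0.041   0.0361  0.0365]
-0.05 y [-0.0425 -0.0417  0.037   0.0374]
-0.04 y [-0.0413 -0.0398  0.0362  0.0369]
```

```bash
python3 -m crank '[[[-0.01,0,0,-7,0.012],[-0.02,0,0,-7,0.012],[-0.025,0.005,0,-5.6,0.012],[-0.03,0.004,0,0,0.012],[-0.035,0.004,0,0,0.012],[-0.035,0,0,0,0.012],[-0.03,0,0,0,0.012],[-0.025,0,0,0,0.012],[-0.015,0,0,0,0.012],[-0.01,0,0,0,0.012],[0,0,0,0,0.012],[0,0,0,0,0.012],[0,0,0,0,0.012]]]' 80; python3 go.py 0.4988 0.0192 0.166 106.3
```

```text
time_s: 6.32
tool_pos: [0.4977, 0.0257, 0.2373]
tool_rot: [-180.0, -0.0, 106.4]
wrist_force: [-0.5, -0.2, -2.9]
opening: 0.0132
grasp_force: 54.5
t 6.33 pos [0.4977 0.0257 0.2373] rot [-1.8000e+02 -1.0000e-02  1.0637e+02] F [-0.46 -0.2  -2.85] M [-0.011  0.012  0.013] op 0.0132 gf 54.5
tool shift [-0.0065 -0.0007  0.0713] turn 0.07
```

```bash
python3 -m crank '[[[-0.004,0,0.015,0,0.012],[-0.002,0,0.025,0,0.012],[0,0,0.02,0,0.012],[0,0,0.011,0,0.012],[0,0,0,0,0.012],[0,0,0,0,0.012]]]' 80
python3 - <<'E'
from station import env
import cv2,numpy as np
for n in("scene","top"):
    c=env.read_camera(n);np.savez(f"pics/{n}2.npz",**c)
from h import *
a,b=load("scene2")["pixels"],load("top2")["pixels"]
A=cv2.resize(a[120:250,320:450],None,fx=3,fy=3,interpolation=cv2.INTER_CUBIC);B=cv2.resize(b[150:280,330:460],None,fx=3,fy=3,interpolation=cv2.INTER_CUBIC)
cv2.imwrite("pics/s2.png",np.hstack([A,B]))
th=np.radians(16)
for n in("scene2","top2"):
    P0=pts(load(n)).reshape(-1,3);l=(P0-[.5175,-.046,0])@np.array([[np.cos(th),-np.sin(th),0],[np.sin(th),np.cos(th),0],[0,0,1]])
    q=l[(abs(l[:,0])<.013)&(l[:,1]>.018)&(l[:,1]<.115)&(l[:,2]>.035)&(l[:,2]<.14)]
    print(n,len(q))
    for z in np.arange(.05,.14,.005):
        m=abs(q[:,2]-z)<.0025
        if m.sum()>3: print(round(z,3),m.sum(),"y",np.round(np.sort(q[m,1])[[0,1,-2,-1]],4),"x",np.round(np.median(q[m,0]),4))
    s=q[(q[:,2]<.09)];
    if len(s)>30:
        k=np.linalg.lstsq(np.c_[s[:,1],s[:,2],np.ones(len(s))],s[:,0],rcond=None)[0];print("yaw rel",-np.degrees(np.arctan(k[0])),"lean",np.degrees(np.arctan(k[1])))
    r=q[(q[:,1]<.06)];print("low", np.round(np.sort(q[:,2])[:6],4))
    p=l[(abs(l[:,0])<.007)&(abs(l[:,1])<.004)&(l[:,2]>.11)&(l[:,2]<.14)];print("pin top",np.round(np.percentile(p[:,2],[50,90,100]),4))
E
python3 go.py 0.4988 0.0192 0.166 106.3
```

```text
time_s: 7.08
tool_pos: [0.5, 0.0193, 0.1669]
tool_rot: [179.9, 0.0, 106.3]
wrist_force: [1.4, -0.5, -1.8]
opening: 0.0132
grasp_force: 54.4
scene2 611
0.05 16 y [0.0311 0.0354 0.1028 0.1029] x -0.0016
0.055 28 y [0.0279 0.029  0.1031 0.1031] x -0.0019
0.06 34 y [0.0253 0.0287 0.1043 0.1047] x -0.002
0.065 39 y [0.0266 0.0271 0.1033 0.1033] x -0.002
0.07 29 y [0.0264 0.0304 0.1035 0.1044] x -0.0018
0.075 34 y [0.0282 0.0323 0.104  0.1048] x -0.0021
0.08 36 y [0.0255 0.028  0.1044 0.1044] x -0.0023
0.085 33 y [0.0265 0.0282 0.1039 0.1046] x -0.002
0.09 33 y [0.0267 0.0299 0.1035 0.1049] x -0.0023
0.095 37 y [0.0287 0.0301 0.1032 0.1037] x -0.0021
0.1 52 y [0.025  0.0274 0.1047 0.1049] x -0.0009
0.105 34 y [0.0275 0.0335 0.1042 0.1043] x -0.0002
0.11 40 y [0.0222 0.0265 0.1043 0.1044] x -0.0003
0.115 45 y [0.0249 0.0262 0.1039 0.104 ] x 0.0009
0.12 20 y [0.0719 0.0786 0.1044 0.1056] x -0.0002
0.125 16 y [0.0336 0.0722 0.1037 0.1039] x -0.0002
0.13 34 y [0.0233 0.0266 0.1054 0.1059] x -0.0005
0.135 32 y [0.0262 0.0279 0.1045 0.1054] x -0.0003
yaw rel -2.120101662301236 lean -0.6326657660
[... 269 characters left out ...]
1] turn 0.02Traceback (most recent call last):
  File "<stdin>", line 21, in <module>
    return _quantile_unchecked(
        a, q, axis, out, overwrite_input, method, keepdims, weights)
    return _ureduce(a,
                    func=_quantile_ureduce_func,
    ...<5 lines>...
                    overwrite_input=overwrite_input,
                    method=method)
    r = func(a, **kwargs)
    result = _quantile(arr,
                       quantiles=q,
    ...<2 lines>...
                       out=out,
                       weights=wgt)
    slices_having_nans = np.isnan(arr[-1, ...])
                                  ~~~^^^^^^^^^
IndexError: index -1 is out of bounds for axis 0 with size 0
```

View pics/s2.png

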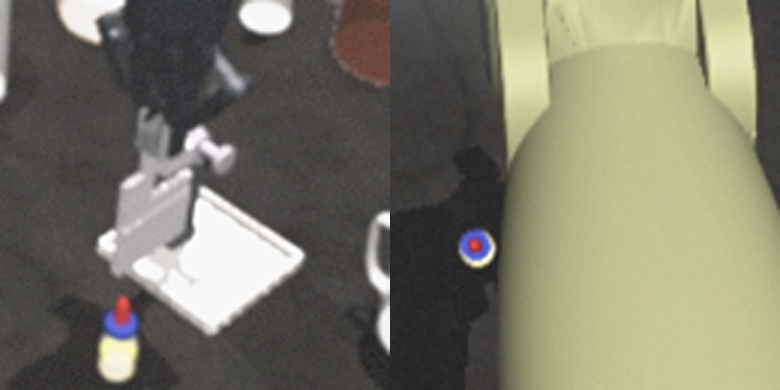

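The crop shows the panel beside the pin at the pin's height, with the slot facing the head (scene crop, about (150,185) to (215,150)). The cloud puts the slot's middle at z = 0.1215 against 0.121 for the pin, and the panel 2.7 mm from the gap's middle. I shift it 2 mm and slide it over the pin.

```bash
python3 -m crank '[[[0,-0.002,0.0005,0,0.012],[-0.01,0,0,0,0.012],[-0.013,0,0,0,0.012],[-0.013,0,0,0,0.012],[0,0,0,0,0.012]]]' 80; python3 -m crank '[[[-0.01,0,0,0,0.012],[-0.01,0,0,0,0.012],[-0.0055,0,0,0,0.012],[0,0,0,0,0.012],[0,0,0,0,0.012]]]'; python3 go.py 0.5167 -0.0433 0.152 106.3
```

```text
time_s: 7.8
tool_pos: [0.5081, -0.017, 0.1658]
tool_rot: [180.0, 0.0, 106.2]
wrist_force: [0.1, 0.4, -3.1]
opening: 0.0132
grasp_force: 54.5
time_s: 8.43
tool_pos: [0.5148, -0.0402, 0.1658]
tool_rot: [-180.0, -0.0, 106.3]
wrist_force: [-0.1, -0.2, -2.5]
opening: 0.0133
grasp_force: 54.5
t 8.43 pos [ 0.5148 -0.0402  0.1658] rot [-1.8000e+02 -1.0000e-02  1.0632e+02] F [-0.06 -0.19 -2.5 ] M [ 0.012 -0.017 -0.018] op 0.0133 gf 54.5
tool shift [-0.0035  0.001   0.0138] turn 0.02
```

```bash
python3 -m crank '[[[-0.0033,0,0,0,0.012],[0,0,0,0,0.012],[0,0,0.004,0,0.012],[0,0,0.004,0,0.012],[0,0,0,0,0.012],[0,0,0,0,0.012]]]'; python3 go.py 0.5167 -0.0433 0.152 106.3
```

```text
time_s: 9.18
tool_pos: [0.5157, -0.0434, 0.1578]
tool_rot: [-180.0, -0.0, 106.3]
wrist_force: [-0.1, 0.4, -2.3]
opening: 0.0134
grasp_force: 54.4
t 9.18 pos [ 0.5157 -0.0434  0.1578] rot [-179.99   -0.    106.32] F [-0.07  0.39 -2.33] M [ 0.043 -0.003 -0.018] op 0.0134 gf 54.4
tool shift [-0.0002  0.0009  0.0058] turn 0.02
```

It has come down 8 mm without contact, so the pin is inside the notch. I carry on down to the seat.

```bash
python3 -m crank '[[[0,0,0.003,0,0.012],[0,0,0.0015,0,0.012],[0,0,0,0,0.012],[0,0,0,0,0.012]]]'; python3 -m crank '[[[0,0,0.001,0,0.012],[0,0,0,0,0.012],[0,0,0,0,0.012]]]';python3 go.py 0.5167 -0.0433 0.152 106.3
```

```text
time_s: 9.68
tool_pos: [0.5158, -0.0435, 0.1533]
tool_rot: [180.0, 0.0, 106.3]
wrist_force: [1.5, 0.2, -3.5]
opening: 0.0133
grasp_force: 54.5
time_s: 10.05
tool_pos: [0.5159, -0.0435, 0.1526]
tool_rot: [180.0, 0.0, 106.3]
wrist_force: [-0.2, -0.5, 0.7]
opening: 0.0132
grasp_force: 55.1
t 10.05 pos [ 0.5159 -0.0435  0.1526] rot [1.7998e+02 1.0000e-02 1.0632e+02] F [-0.24 -0.53  0.71] M [0.007 0.13  0.041] op 0.0132 gf 55.1
tool shift [-0.      0.0008  0.0006] turn 0.02
```

The wrist force rose from -2.5 to +0.7 N, so the notch now bears on the pin. I release slowly and back off upwards.

```bash
python3 -m crank '[[[0,0,0,0,0.016],[0,0,0,0,0.019],[0,0,0,0,0.025],[0,0,0,0,0.035],[0,0,0,0,0.035],[0,0,0,0,0.035],[0,0,-0.01,0,0.035],[0,0,-0.02,0,0.035],[0,0,-0.03,0,0.035],[0,0,-0.04,0,0.035],[0,0,-0.03,0,0.035],[0.04,0,0,0,0.035],[0.05,0,0,0,0.035],[0.05,0,0,0,0.035],[0.05,0,0,0,0.035],[0.04,0,0,0,0.035],[0,0,0,0,0.035],[0,0,0,0,0.035]]]'
python3 - <<'E'
from station import env
import cv2,numpy as np
for n in("scene","top"):
    c=env.read_camera(n);np.savez(f"pics/{n}3.npz",**c)
from h import *
a,b=load("scene3")["pixels"],load("top3")["pixels"]
A=cv2.resize(a[120:300,250:450],None,fx=2,fy=2,interpolation=cv2.INTER_CUBIC);B=cv2.resize(b[130:310,250:450],None,fx=2,fy=2,interpolation=cv2.INTER_CUBIC)
cv2.imwrite("pics/s3.png",np.hstack([A,B]))
th=np.radians(16)
for n in("scene3","top3"):
    P0=pts(load(n)).reshape(-1,3);l=(P0-[.5175,-.046,0])@np.array([[np.cos(th),-np.sin(th),0],[np.sin(th),np.cos(th),0],[0,0,1]])
    q=l[(abs(l[:,0])<.013)&(abs(l[:,1])<.05)&(l[:,2]>.025)&(l[:,2]<.2)]
    s=q[(q[:,2]<.08)&(q[:,2]>.04)]
    t=q[q[:,2]>.172]
    print(n,len(q),len(s),"grip top",np.round(t.mean(0),4) if len(t) else 0,np.round(q[:,2].max(),4),"slab y",np.round(np.percentile(s[:,1],[2,98]),4) if len(s) else 0)
    if len(s)>30:
        k=np.linalg.lstsq(np.c_[s[:,1],s[:,2],np.ones(len(s))],s[:,0],rcond=None)[0];print("lean",np.degrees(np.arctan(k[1])))
        for sg in(-1,1):print("low",sg,np.round(np.sort(q[q[:,1]*sg>.02][:,2])[:4],4))
E
```

```text
time_s: 12.3
tool_pos: [0.4513, 0.177, 0.2827]
tool_rot: [180.0, 0.0, 106.3]
wrist_force: [0.0, -0.1, -0.0]
opening: 0.0351
grasp_force: 0.0
scene3 807 234 grip top [-0.0009  0.0018  0.1749] 0.1774 slab y [-0.0399  0.0386]
lean 0.1598949781024366
low -1 [0.0371 0.0379 0.0397 0.0398]
low 1 [0.0356 0.0369 0.0371 0.0371]
top3 359 47 grip top [-1.000e-04 -6.000e-04  1.746e-01] 0.1795 slab y [-0.0395  0.0386]
lean -0.894308154256739
low -1 [0.041  0.0414 0.0471 0.0491]
low 1 [0.0386 0.0386 0.0417 0.0434]
```

View pics/s3.png

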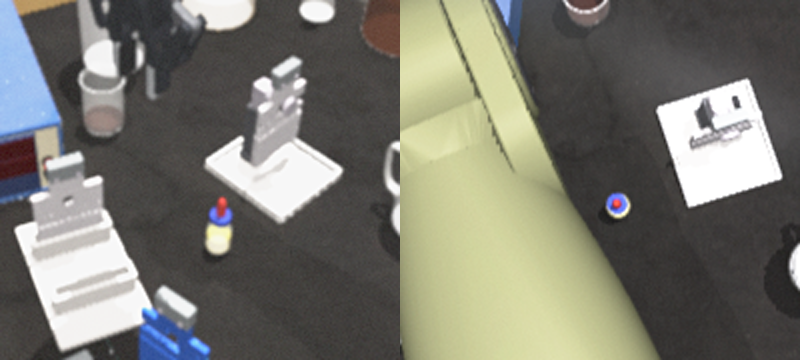

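The panel hangs upright on the pin at about (278,115), with its grip top at 0.175 (0.176 expected) and its slab centred on the pin. The hole panel is still in the rack at (68,200), and the dropper (218,225) and beaker (103,100) are where they were. I let it settle, check for motion, and hand in.

```bash
python3 -m crank '[[[0,0,0,0,0.035],[0,0,0,0,0.035],[0,0,0,0,0.035],[0,0,0,0,0.035],[0,0,0,0,0.035],[0,0,0,0,0.035],[0,0,0,0,0.035],[0,0,0,0,0.035]]]'
python3 - <<'E'
from station import env
import numpy as np
from h import *
a=load("scene3")["pixels"].astype(int);b=env.read_camera("scene")["pixels"].astype(int)
d=abs(a-b).max(2);print("panel region",np.percentile(d[145:205,370:405],[50,95,100]),"table",np.percentile(d[250:300,400:450],[50,95,100]))
if np.percentile(d[145:205,370:405],95)<40: print(env.hand_in())
E
```

```text
time_s: 13.4
tool_pos: [0.4511, 0.1773, 0.2823]
tool_rot: [-180.0, -0.0, 106.3]
wrist_force: [0.4, -0.5, -0.8]
opening: 0.035
grasp_force: 0.0
panel region [ 2.  6. 11.] table [ 3.  8. 13.]
the job is handed in; nothing more can be done
None
```

The slotted panel now hangs still and upright on the drip stand's pin, the other panel is still in the rack, and I handed the job in at about 13.5 s; I made no contact with the small beaker, dropper bottle or clear bottle.

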